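# Set the spice mill's sprung selector to coarse

## Robot

A 7-joint arm with a two-finger parallel gripper is mounted at the origin on the work surface. World frame = base frame: x ahead of the robot, y to its left, z up, the work surface at z = 0. Lengths are in mm, angles in rad, forces in N, time in s.
With the tool pointing down it reaches from about 400 to 850 mm from the base axis. Payload 6.9 kg.
Tool frame: the origin (TCP) lies between the finger pads, 19 mm behind the fingertips; this is the grasp point; z points along the fingers, y is the line along which they close (so a half turn about z gives the same grasp; the last joint's range is limited). The gripper opens to 85 mm and grips with 20 to 120 N. Pads are 22 mm wide; open, the fingers measure 114 mm over their backs; the gripper's body (76 mm by 85 mm) begins 54 mm behind the grasp point. The pads swing forward as they close: fully open they stand 13 mm farther back than shut.
Start: joints at [1.254, 0.507, -0.238, 1.5, 0.126, 1.149, -0.155], TCP at [256.418, -569.967, 249.975] pointing down, gripper open.
Joint ranges: [-3.08, 3.08], [-0.24, 2.05], [-1.43, 1.35], [0, 2.5], [-1.52, 4.66], [0.17, 1.96], [-2.89, 2.89]. Speed limits (rad/s): [2.39, 2.39, 3.14, 3.14, 3.14, 3.14, 3.14].

## Interface

Orientations are given as a unit quaternion [x, y, z, w].
In Python, from plant import sensors, imaging, ticket gives the robot as it stands. The module is installed in compiled form; this text tells all that it offers.
- The arm moves only by the tool servo_tool, never from a script. Its argument "motion" is text: rows parted by semicolons, each of 7 numbers parted by spaces: the shift along the tool's x, y, z in cm, then the turn, a rotation vector about the tool's x, y, z in rad, then the opening, from 0 (shut) to 1 (fully open). A call has 1 to 8 rows; each row is the pose to reach, as a shift and turn from the pose commanded when the call began, along the tool's axes at that moment; what a row does not reach only later rows make up. A row lasts 1/12 s, in which the tool goes at most 41.7 mm and 7.16 degrees, less where a joint would pass 70% of its speed; a pose out of reach is approached as far as the arm can. A call with a gripper value outside its range is refused whole. The fingers move at their own pace and stop on an object; "force" is the grip in N (left out, the last holds). Time passes only in rows, so rows that repeat a pose let the fingers close. It gives the time, the measured TCP pose, the force, the opening and the grip force at its end, in the units of the state.
- sensors.read_state(): the state, without advancing time (a new reading comes with each control period).
- imaging.snapshot(name): name is "scene" or "top" or "wrist"; returns (picture, depth): 384x512x3 uint8, red, green, blue; 384x512 float32, mm along the optical axis (not along the pixel's ray), 0 where there is no reading.
- imaging.camera_model(name): a dict with "fx", "fy", "cx", "cy" (pixels), "rvec" (rotation vector, rad) and "tvec" (3), from world to camera coordinates, as OpenCV has them. Camera axes: x right, y down, z forward; pixel columns grow to the right and rows downward; lengths in mm; the calibration is good to about 2 mm. A picture is of the moment at which its call begins: read the wrist's pose just before it. camera_model takes no time and is no camera call; for the wrist camera it gives the pose at the moment of the call.
- ticket.hand_in(): hands the job in; it is judged then, once.
The state is a dict: "time_s": time; "joints": joint angles; "joint_velocities": joint speeds; "effort": joint torques, N m; "tool_pos": TCP position; "eef_rot": TCP orientation; "ft_force": force on the tool from outside, world axes, zero at the start; "torque": the same for the moment, N m; "grip_width": finger opening in mm; "grasp_force": force on a finger pad.
Only numpy, scipy, OpenCV 4.12 (cv2) and the standard library are available. Lean on these libraries where they do the work, as an engineer would, in place of code of your own. Each camera call takes 0.05 s, during which the arm holds its last target. There are 200 camera calls.

## Task

Set the spice mill to coarse: pull its sprung selector knob up out of the middle pocket, turn it towards the large stud, feel for the hidden notch near that stud and let the knob drop fully home in it, then let go. Never wrench the knob against the notch walls or haul it against its top stop, and leave the two jars, the funnel and the spoons that stand beside the mill alone.

Things in the scene. Friction and masses are not known exactly. Their poses are not given: they have to be found in the camera images.
- mill: Stainless spice mill, fixed. Flat deck 90 mm above the shelf, 275 x 170 mm; a glass hopper with black cap (90 mm across, 54 mm above the deck) stands on it 140 mm behind the selector knob. Origin: on the shelf surface below the knob's axis; z up, -x points from the knob away from the hopper (the mill's front).
- selector: Black selector knob in a thin steel bezel on the deck: round skirt 92 mm across, its top 17 mm above the deck, carrying an upright grip bar 64 long, 16 thick, 34 mm tall. A thin steel line marks the pointer end. Origin: on the knob's axis, at deck level when home, rising with the knob; -x is the pointer direction (along the bar), z the axis, up. Turns up to 1.65 rad each way.
- knob_grip (a point): Point on the knob's axis inside the grip bar, 9 mm below its top: good TCP height for gripping across the bar; rises with the knob (132 mm above the shelf when home). The knob pulls straight up against a spring: 6 N home, 8 N fully up, plus 0.9 N weight. It clears the ring below at 9 mm; solid top stop at 15 mm.
- pointer_tip (a point): Outer end of the pointer line on the skirt's top, 44 mm from the axis. Under it, hidden by the skirt, an 8 mm wide nose on the knob, 36 mm from the axis, drops into gaps of the ring. More than 25 N between knob and mill (nose wrenched against a gap's wall, knob hauled on the top stop or pressed hard on the ring) damages it; at the nose that is 0.9 N m.
- ring_centre (a point): Centre of the mill's hidden fixed ring, on the knob's axis at deck level. The ring has a pocket around the mill's -x (0.07 rad of play each way; the knob starts home in it, within 0.06 rad of -x) and one narrow notch near each stud (0.045 rad of play each way). Let down on the ring the knob stands 9 mm high, slides with about 0.05 N m, and over a notch the spring drops it 9 mm.
- coarse_stud: Large black dome on the deck, 20 mm across, 8 mm tall: marks coarse. Fixed, 66 mm from the knob's axis, 1.12 rad to one side or the other of the mill's -x (it swaps with the fine stud between runs). Its notch is not in line with it but 0.11 to 0.25 rad past it or short of it, different each time and hidden: find it by feel or watch for the drop. Origin: centre of its underside.
- fine_stud: Small black dome on the deck, 8 mm across and 4 mm tall: marks fine. Fixed, 66 mm from the knob's axis, on the other side of the mill's -x from the coarse stud. Origin: centre of its underside.
- jar4: One of two like glass jars that stand beside the mill (on its -y side), free on the shelf: 68 mm across, 95 mm tall, black twist cap. Origin: centre of its underside. Leave alone.
- jar5: One of two like glass jars that stand beside the mill (on its -y side), free on the shelf: 68 mm across, 95 mm tall, black twist cap. Origin: centre of its underside. Leave alone.
- funnel: Orange funnel standing upside down beside the mill, loose: 90 mm across at the foot, 90 mm tall. Origin: centre of its foot. Leave alone.
- spoons: Flat fan of three stainless measuring spoons held by a spring clip, loose on the shelf beside the mill, about 135 x 100 x 12 mm. Origin: underside, mid-length. Leave alone.

How it is judged:
By the outcome, as a careful person would: the job done as asked, in the order asked, and still so for the second after the job is handed in, with the robot touching nothing.
It also fails if it takes over 48 s, if anything falls off the work surface, if the arm or the gripper's body presses on something with over 40 N, if the wrist force passes 120 N, or if a joint passes its speed limit or range.

## Working session

There is one attempt and no reset: what is moved stays moved. The work goes in short steps, Python scripts to look and compute and a tool call to move; the robot and the scene stay as the last step left them, time stands still between calls to the robot, and variables do not carry over. Pictures are saved under pics/ and viewed, at most 10 in all, crops included, and the job is handed in when it is done.

Besides the shell and the picture viewer there is one more tool, called after "Call:" as name(argument=value, ...) on one line, values as JSON. servo_tool: Moves the arm, as the interface text tells. Its arguments: {"type":"object","properties":{"motion":{"type":"string"},"force":{"type":"number"}},"required":["motion"]}

```bash
mkdir -p pics; cat > h.py <<'E'
import numpy as np, cv2
from scipy.spatial.transform import Rotation as R
from plant import sensors, imaging, ticket
def snap(n,f=None):
    m=imaging.camera_model(n); p,d=imaging.snapshot(n)
    if f: cv2.imwrite('pics/'+f,p[:,:,::-1])
    return p,d,m
def cloud(d,m):
    v,u=np.indices(d.shape); c=np.dstack([(u-m['cx'])/m['fx']*d,(v-m['cy'])/m['fy']*d,d])
    w=(c-np.array(m['tvec']).ravel())@R.from_rotvec(np.array(m['rvec']).ravel()).as_matrix()
    w[d<=0]=np.nan
    return w
E
python3 - <<'E'
from h import *
s=sensors.read_state();print(s['tool_pos'],s['eef_rot'],s['ft_force'],s['grip_width'])
a=snap('top');b=snap('scene')
cv2.imwrite('pics/a.png',np.vstack([a[0],b[0]])[:,:,::-1][:, :]if 0 else cv2.resize(np.hstack([a[0],b[0]])[:,:,::-1],(800,300)))
cv2.imwrite('pics/top.png',a[0][:,:,::-1])
np.savez('top.npz',w=cloud(a[1],a[2]),p=a[0])
E
```

```text
[ 256.19746024 -569.5838849   249.14636133] [ 9.77735543e-01  2.09839144e-01 -1.86592316e-04 -8.40969454e-04] [ 0.0113916  -0.24243205 -0.35586588] 85.31586945566443
```

View pics/top.png

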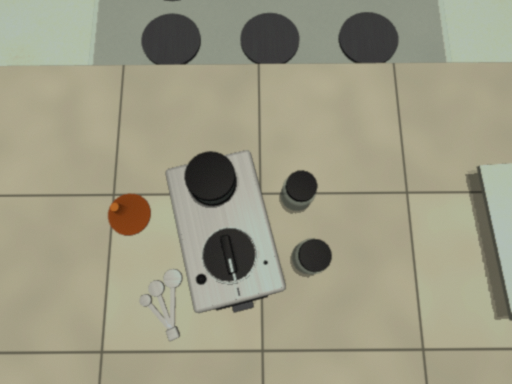

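View pics/a.png

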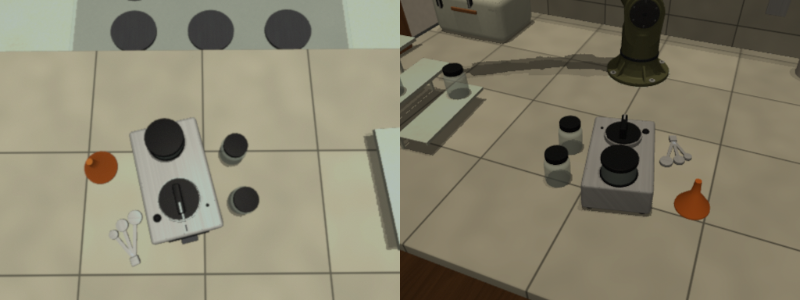

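The top view shows the knob at about (229,255) with its pointer towards (236,280). The large stud is at (201,279), the small stud at (265,262) and the hopper at (211,178). The jars are to the right, and the funnel and spoons to the left.

```bash
python3 - <<'E'
from h import *
z=np.load('top.npz');w=z['w'];p=z['p'].astype(int)
m=imaging.camera_model('top')
for n,(u,v) in dict(coarse=(201,279),fine=(265,262),jar1=(301,184),jar2=(315,255),deck=(190,230),deck2=(260,285),funnel=(130,214)).items(): print(n,w[v,u].round(1))
Z=w[...,2]; sel=np.zeros(Z.shape,bool); sel[225:290,195:265]=1
print(np.histogram(Z[sel],bins=[80,85,88,92,96,100,104,108,112,120,130,136,139,142,145,150]))
sk=sel&(Z>101)&(Z<150)
c=cv2.minEnclosingCircle(w[sk][:,:2].astype(np.float32)); print('skirt',c)
b=sel&(Z>130)&(Z<150); q=w[b][:,:2]; print('bar n',b.sum(),q.mean(0),'z',np.median(Z[b]),cv2.minAreaRect(q.astype(np.float32)))
hs=np.zeros(Z.shape,bool);hs[140:215,175:245]=1;hb=hs&(Z>135);print('hopper',cv2.minEnclosingCircle(w[hb][:,:2].astype(np.float32)),np.nanmedian(Z[hb]))
# dark stud centroids at deck z
Rm=R.from_rotvec(np.ravel(m['rvec'])).as_matrix();C=-Rm.T@np.ravel(m['tvec']);print('cam',C)
def ray(u,v,zz):
    d=Rm.T@np.array([(u-m['cx'])/m['fx'],(v-m['cy'])/m['fy'],1]);return C+d*(zz-C[2])/d[2]
g=p.sum(2)
for n,(u,v,r,h) in dict(coarse=(201,279,8,96),fine=(265,262,5,93)).items():
    vv,uu=np.mgrid[v-r:v+r+1,u-r:u+r+1];k=np.clip(300-g[vv,uu],0,None);print(n,ray((uu*k).sum()/k.sum(),(vv*k).sum()/k.sum(),h))
dk=(Z>84)&(Z<96);dk[:, :150]=0;dk[:,300:]=0
print('deck',cv2.minAreaRect(w[dk][:,:2].astype(np.float32)))
# skirt by darkness
lab=(g<200).astype(np.uint8);lab[:228]=0
vv,uu=np.nonzero(lab[:290,203:258]);print('skirt dark',ray(np.median(uu)+203,np.median(vv),107))
E
```

```text
coarse [466.6 148.5  96.4]
fine [495.4  34.5  91.9]
jar1 [638.2 -35.1  96.7]
jar2 [507.  -55.4  95.9]
deck [554.5 171.8  88.2]
deck2 [455.3  44.   89.5]
funnel [592.6 299.5  41.9]
(array([   0,  148, 1850,  129,   66,  229, 1537,  193,    5,    8,    5,
         48,  271,   42,    0]), array([ 80,  85,  88,  92,  96, 100, 104, 108, 112, 120, 130, 136, 139,
       142, 145, 150]))
skirt ((509.0717468261719, 98.81067657470703), 50.25874328613281)
bar n 366 [508.45487486  98.47132364] z 140.40313017388792 ((509.02337646484375, 98.81768035888672), (63.565834045410156, 16.013294219970703), 13.629081726074219)
hopper ((644.5904541015625, 132.0836639404297), 44.924049377441406) 143.60868394751716
cam [474.92239946  60.26845135 774.66135478]
coarse [467.15224218 148.84362163  96.        ]
fine [495.22799898  34.27753471  93.        ]
deck ((569.2089233398438, 72.05866241455078), (273.0716552734375, 249.26710510253906), 13.688096046447754)
skirt dark [509.35443306 100.30553071 107.        ]
```

```bash
cat >> h.py <<'E'
def plan(pos,head,verbose=1):
    "shift (cm) and rotvec in tool axes to put the tool at pos pointing down with its x at angle head"
    s=sensors.read_state();T=R.from_quat(s['eef_rot']);c,n=np.cos(head),np.sin(head)
    G=R.from_matrix(np.array([[c,n,0],[n,-c,0],[0,0,-1]]))
    print((T.inv().apply(np.array(pos)-s['tool_pos'])/10).round(2),(T.inv()*G).as_rotvec().round(3),'t',s['time_s'],'pos',s['tool_pos'].round(1) if hasattr(s['tool_pos'],'round') else s['tool_pos'],'q',np.round(s['joints'],2),'F',np.round(s['ft_force'],1),'w',s['grip_width'])
E
python3 -c "
from h import *
plan((540,-280,250),np.radians(120));plan((540,-280,250),np.radians(75))"
```

```text
[ 37.77 -14.77  -0.06] [-1.000e-03 -1.000e-03 -1.672e+00] t 0.1 pos [ 256.2 -569.6  249.2] q [ 1.25  0.51 -0.24  1.5   0.13  1.15 -0.15] F [-1.2 -0.   0. ] w 85.36566404377989
[ 37.77 -14.77  -0.06] [-0.002 -0.001 -0.886] t 0.1 pos [ 256.2 -569.6  249.2] q [ 1.25  0.51 -0.24  1.5   0.13  1.15 -0.15] F [-1.2 -0.   0. ] w 85.36566404377989
```

Call:
servo_tool(motion="37.8 -14.8 0 0 0 -0.89 1;37.8 -14.8 0 0 0 -0.89 1;37.8 -14.8 0 0 0 -0.89 1;37.8 -14.8 0 0 0 -0.89 1;37.8 -14.8 0 0 0 -0.89 1;37.8 -14.8 0 0 0 -0.89 1;37.8 -14.8 0 0 0 -0.89 1;37.8 -14.8 0 0 0 -0.89 1", force=40)

```text
time_s: 0.77
tool_pos: [490.4, -330.3, 249.7]
eef_rot: [0.79, 0.613, -0.0, -0.0]
ft_force: [0.9, -1.1, 0.2]
grip_width: 85.4
grasp_force: 0.0
```

```bash
python3 -c "
from h import *
plan((508.8,98.7,230),np.radians(150))"
```

```text
[42.02 -8.87  1.98] [-0.    -0.    -1.298] t 0.7667 pos [ 490.4 -330.3  249.7] q [ 0.87  0.48 -0.51  1.59  0.25  1.14  0.05] F [ 0.9 -1.1  0.2] w 85.35485908507873
```

Call:
servo_tool(motion="42 -8.9 1 0 0 -1.3 1;42 -8.9 1 0 0 -1.3 1;42 -8.9 1 0 0 -1.3 1;42 -8.9 1 0 0 -1.3 1;42 -8.9 1 0 0 -1.3 1;42 -8.9 1 0 0 -1.3 1;42 -8.9 1 0 0 -1.3 1;42 -8.9 1 0 0 -1.3 1")

```text
time_s: 1.43
tool_pos: [505.5, 2.8, 242.1]
eef_rot: [0.4, 0.917, -0.0, 0.0]
ft_force: [0.2, 0.6, 0.3]
grip_width: 85.7
grasp_force: 0.0
```

```bash
python3 -c "
from h import *
plan((508.8,98.7,230),np.radians(193.7))"
```

```text
[6.81 6.77 1.21] [-0.    -0.    -1.062] t 1.4333 pos [505.5   2.8 242.1] q [ 0.53  0.41 -0.83  1.82  0.35  1.07  0.31] F [0.2 0.6 0.3] w 85.68787635375746
```

Call:
servo_tool(motion="6.8 6.8 1.2 0 0 -1.06 1;6.8 6.8 1.2 0 0 -1.06 1;6.8 6.8 1.2 0 0 -1.06 1;6.8 6.8 1.2 0 0 -1.06 1;6.8 6.8 1.2 0 0 -1.06 1;6.8 6.8 1.2 0 0 -1.06 1;6.8 6.8 1.2 0 0 -1.06 1;6.8 6.8 1.2 0 0 -1.06 1")

```text
time_s: 2.1
tool_pos: [510.0, 97.0, 229.9]
eef_rot: [-0.089, 0.996, -0.0, -0.0]
ft_force: [-0.1, -1.1, 0.2]
grip_width: 85.5
grasp_force: 0.0
```

```bash
python3 -c "
from h import *
a=snap('wrist','w1.png');np.savez('w1.npz',w=cloud(a[1],a[2]),p=a[0])
w=cloud(a[1],a[2]);Z=w[...,2];X=np.hypot(w[...,0]-508.8,w[...,1]-98.7)
b=(Z>132)&(Z<148)&(X<45);q=w[b][:,:2].astype(np.float32);print(b.sum(),np.median(Z[b]),cv2.minAreaRect(q),q.mean(0))
plan((508.8,98.7,152),np.radians(193.7))"
```

```text
1840 140.22374509903506 ((507.180908203125, 101.14640808105469), (63.767269134521484, 15.971933364868164), 13.713189125061035) [504.83112 100.58445]
[0.08 0.22 7.77] [-0.    -0.001 -0.054] t 2.15 pos [510.   96.7 229.7] q [ 0.47  0.54 -1.1   1.8   0.53  1.14  0.95] F [-0.  -0.3 -0. ] w 85.9754084255616
```

View pics/w1.png

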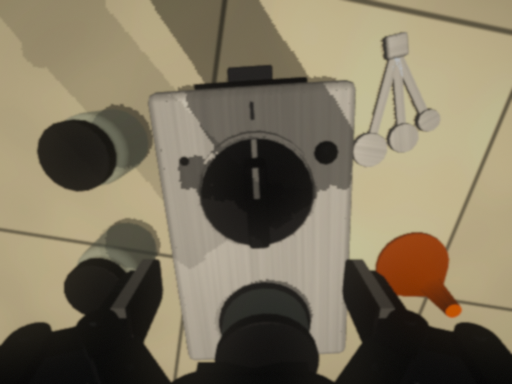

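The wrist view confirms the layout: knob at (257,190) with its pointer up, large stud at (325,152), small stud at (184,160). The way down is clear.

Call:
servo_tool(motion="0.25 0.3 4 0 0 -0.054 0.5;0.25 0.3 7 0 0 -0.054 0.5;0.25 0.3 8.5 0 0 -0.054 0.5;0.25 0.3 9.75 0 0 -0.054 0.5;0.25 0.3 9.75 0 0 -0.054 0.5;0.25 0.3 9.75 0 0 -0.054 0.5")

```text
time_s: 2.65
tool_pos: [507.2, 99.9, 132.8]
eef_rot: [-0.112, 0.994, 0.0, -0.0]
ft_force: [0.6, 1.0, 0.5]
grip_width: 42.9
grasp_force: 0.0
```

```bash
python3 -c "
from h import *
plan((508.1,100,132),np.radians(193.7));print(sensors.read_state()['torque'])"
```

```text
[-0.09 -0.    0.08] [ 0.    -0.    -0.015] t 2.65 pos [507.2  99.9 132.8] q [ 0.39  0.65 -1.01  1.93  0.68  0.95  0.84] F [0.6 1.  0.5] w 42.94040451266177
[-0.01258109 -0.0060696  -0.02336366]
```

Close gently.

Call:
servo_tool(motion="-0.1 0 0.05 0 0 -0.015 0.25;-0.1 0 0.05 0 0 -0.015 0.1;-0.1 0 0.05 0 0 -0.015 0;-0.1 0 0.05 0 0 -0.015 0;-0.1 0 0.05 0 0 -0.015 0;-0.1 0 0.05 0 0 -0.015 0;-0.1 0 0.05 0 0 -0.015 0;-0.1 0 0.05 0 0 -0.015 0", force=40)

```text
time_s: 3.32
tool_pos: [508.9, 100.4, 133.4]
eef_rot: [-0.12, 0.993, 0.0, 0.001]
ft_force: [-0.5, 0.5, 6.7]
grip_width: 15.2
grasp_force: 43.0
```

```bash
python3 -c "
from h import *
plan((508.1,100,132),np.radians(193.7));print(sensors.read_state()['torque'])"
```

```text
[ 0.09 -0.02  0.14] [0.    0.002 0.001] t 3.3167 pos [508.9 100.4 133.4] q [ 0.4   0.65 -1.02  1.93  0.68  0.95  0.86] F [-0.5  0.5  6.7] w 15.189987287568902
[ 0.03558633  0.02625013 -0.02255844]
```

Call:
servo_tool(motion="0 0 -0.3 0 0 0 0;0 0 -0.6 0 0 0 0;0 0 -0.9 0 0 0 0;0 0 -0.9 0 0 0 0;0 0 -0.9 0 0 0 0")

```text
time_s: 3.73
tool_pos: [508.8, 100.3, 141.3]
eef_rot: [-0.12, 0.993, 0.001, 0.001]
ft_force: [5.3, 3.2, -8.1]
grip_width: 15.4
grasp_force: 41.0
```

```bash
python3 -c "
from h import *
plan((508.1,100,145),np.radians(193.7));print(sensors.read_state()['torque'])"
```

```text
[ 0.08 -0.01 -0.37] [0.001 0.002 0.001] t 3.7333 pos [508.8 100.3 141.3] q [ 0.4   0.64 -1.03  1.92  0.67  0.97  0.87] F [ 5.3  3.2 -8.1] w 15.381092916142634
[ 0.78849253 -1.06107373 -0.00755192]
```

Call:
servo_tool(motion="0 0 -0.2 0 0 0 0;0 0 -0.35 0 0 0 0;0 0 -0.35 0 0 0 0")

```text
time_s: 3.98
tool_pos: [508.8, 100.3, 144.8]
eef_rot: [-0.12, 0.993, 0.001, 0.001]
ft_force: [4.3, 3.7, -8.1]
grip_width: 15.1
grasp_force: 40.9
```

```bash
python3 -c "
from h import *
plan((508.1,100,145),np.radians(193.7));print(sensors.read_state()['torque'])
p,d,m=snap('wrist','w2.png');w=cloud(d,m);Z=w[...,2];X=np.hypot(w[...,0]-507,w[...,1]-101)
print([np.round(np.median(Z[(X>a)&(X<b)&(Z<125)]),1) for a,b in((25,42),(50,58))])"
```

```text
[ 0.08 -0.01 -0.02] [0.001 0.001 0.001] t 3.9833 pos [508.8 100.3 144.8] q [ 0.41  0.64 -1.03  1.92  0.66  0.97  0.87] F [ 4.3  3.7 -8.1] w 15.059028239645384
[ 0.77090917 -1.11622119  0.00921703]
[np.float64(117.7), np.float64(89.5)]
```

View pics/w2.png

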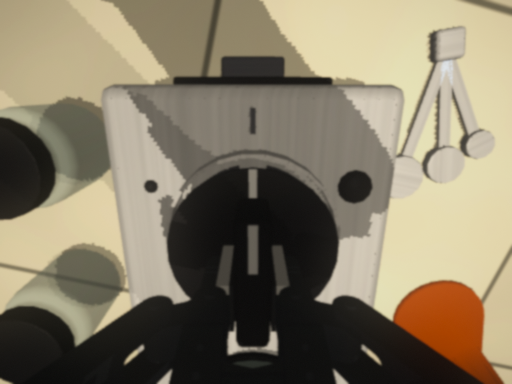

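The skirt stands about 11 mm up, clear of the ring and below the top stop. I'll turn towards the large stud, which is clockwise from above, so positive about tool z. The same move takes out the small side force.

Call:
servo_tool(motion="-0.08 0.04 0 0 0 0.05 0;-0.08 0.04 0 0 0 0.15 0;-0.08 0.04 0 0 0 0.26 0;-0.08 0.04 0 0 0 0.38 0;-0.08 0.04 0 0 0 0.5 0;-0.08 0.04 0 0 0 0.62 0;-0.08 0.04 0 0 0 0.72 0;-0.08 0.04 0 0 0 0.78 0")

```text
time_s: 4.7
tool_pos: [508.8, 99.9, 144.4]
eef_rot: [0.269, 0.963, -0.0, -0.0]
ft_force: [3.7, 0.3, -8.7]
grip_width: 15.1
grasp_force: 40.9
```

```bash
cat >> h.py <<'E'
def st():
    s=sensors.read_state();x=R.from_quat(s['eef_rot']).as_matrix()[:,0]
    f=R.from_quat(s['eef_rot']).inv().apply(s['ft_force'])
    a=np.radians(193.7)-np.arctan2(x[1],x[0])%(2*np.pi)
    print('t',round(s['time_s'],2),'pos',np.round(s['tool_pos'],2),'ang',round(a,4),'Ftool',f.round(1),'M',np.round(s['torque'],3),'w',round(s['grip_width'],1),'q',np.round(s['joints'],2))
E
python3 -c "
from h import *
st()"
```

```text
t 4.7 pos [508.79  99.92 144.37] ang 0.7849 Ftool [-3.   2.2  8.7] M [ 0.107 -0.769 -0.023] w 15.1 q [ 0.29  0.56 -0.81  1.92  0.52  0.89  0.24]
```

Call:
servo_tool(motion="-0.06 0.03 0.15 0 0 0.02 0;-0.06 0.03 0.3 0 0 0.02 0;-0.06 0.03 0.42 0 0 0.02 0;-0.06 0.03 0.42 0 0 0.02 0")

```text
time_s: 5.03
tool_pos: [508.9, 100.0, 139.9]
eef_rot: [0.276, 0.961, -0.0, -0.001]
ft_force: [0.2, -0.3, -8.2]
grip_width: 15.0
grasp_force: 41.1
```

```bash
python3 -c "
from h import *
st()"
```

```text
t 5.03 pos [508.94 100.   139.92] ang 0.798 Ftool [-0.4 -0.1  8.2] M [-0.028 -0.223 -0.253] w 15.0 q [ 0.28  0.56 -0.8   1.92  0.52  0.88  0.22]
```

```bash
cat >> h.py <<'E'
def lift():
    p,d,m=snap('wrist');w=cloud(d,m);Z=w[...,2];X=np.hypot(w[...,0]-507,w[...,1]-101)
    s=[np.round(np.median(Z[(X>a)&(X<b)&(Z<125)]),1) for a,b in((25,42),(51,60))];print('lift',s,s[0]-s[1]-17)
    return p
E
python3 -c "
from h import *
st();p=lift();st();cv2.imwrite('pics/w3.png',p[:,:,::-1])"
```

```text
t 5.03 pos [508.94 100.   139.92] ang 0.798 Ftool [-0.4 -0.1  8.2] M [-0.028 -0.223 -0.253] w 15.0 q [ 0.28  0.56 -0.8   1.92  0.52  0.88  0.22]
lift [np.float64(112.8), np.float64(89.5)] 6.299999999999997
t 5.08 pos [508.93 100.   139.96] ang 0.7982 Ftool [-0.3  0.6  9.1] M [ 0.007 -0.135 -0.286] w 15.3 q [ 0.28  0.56 -0.8   1.92  0.52  0.88  0.22]
```

View pics/w3.png

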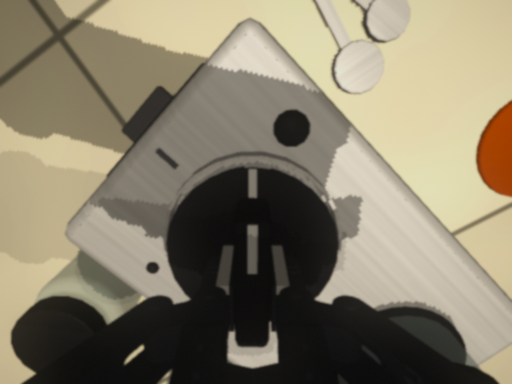

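The knob stands only about 6 mm up with the spring still pulling on the gripper, so the nose is already entering the notch. The small torque shows it touching the near wall, so I'll ease about 0.04 rad further and lower.

Call:
servo_tool(motion="0 0 0 0 0 0.02 0;0 0 0 0 0 0.04 0;0 0 0 0 0 0.04 0")

```text
time_s: 5.33
tool_pos: [508.9, 99.9, 140.2]
eef_rot: [0.296, 0.955, -0.001, -0.001]
ft_force: [-1.1, -1.1, -7.6]
grip_width: 15.3
grasp_force: 41.0
```

```bash
python3 -c "
from h import *
st()"
```

```text
t 5.33 pos [508.93  99.92 140.24] ang 0.8406 Ftool [ 0.3 -1.5  7.6] M [-0.354  0.215 -0.004] w 15.3 q [ 0.28  0.56 -0.79  1.92  0.52  0.87  0.19]
```

Torque is gone and the nose is free. Lower it home, 6 mm and a little more.

Call:
servo_tool(motion="0 0 0.2 0 0 0 0;0 0 0.4 0 0 0 0;0 0 0.6 0 0 0 0;0 0 0.75 0 0 0 0;0 0 0.75 0 0 0 0")

```text
time_s: 5.75
tool_pos: [509.0, 100.0, 133.5]
eef_rot: [0.295, 0.955, -0.001, -0.0]
ft_force: [-6.5, -3.0, 2.6]
grip_width: 15.1
grasp_force: 42.4
```

```bash
python3 -c "
from h import *
st();lift()"
```

```text
t 5.75 pos [509.01 100.04 133.49] ang 0.8388 Ftool [ 3.7 -6.1 -2.6] M [-0.889  1.129  0.008] w 15.1 q [ 0.27  0.57 -0.78  1.93  0.53  0.86  0.18]
lift [np.float64(106.5), np.float64(89.5)] 0.0
```

Home: z is back at 133.5 and the skirt is flush with its starting height. Release and retreat.

Call:
servo_tool(motion="0 0 -0.1 0 0 0 0.3;0 0 -0.1 0 0 0 0.5;0 0 -0.1 0 0 0 0.5;0 0 -0.1 0 0 0 0.5;0 0 -3 0 0 0 0.5;0 0 -6 0 0 0 0.5;0 0 -10 0 0 0 0.5;0 0 -10 0 0 0 0.5")

```text
time_s: 6.47
tool_pos: [512.4, 102.9, 239.6]
eef_rot: [0.295, 0.955, 0.003, 0.004]
ft_force: [0.9, 1.5, 0.2]
grip_width: 42.7
grasp_force: 0.0
```

```bash
python3 -c "
from h import *
st();p,d,m=snap('top','t2.png');w=cloud(d,m);Z=w[...,2];X=np.hypot(w[...,0]-509,w[...,1]-99)
pw=lift();cv2.imwrite('pics/w4.png',pw[:,:,::-1])
p,d,m=snap('wrist');w=cloud(d,m);Z=w[...,2];X=np.hypot(w[...,0]-507.5,w[...,1]-101);b=(Z>132)&(Z<150)&(X<45);print(cv2.minAreaRect(w[b][:,:2].astype(np.float32)),np.median(Z[b]))"
```

```text
t 6.47 pos [512.38 102.88 239.58] ang 0.8381 Ftool [ 0.1  1.8 -0.2] M [ 0.061 -0.067 -0.022] w 42.7 q [ 0.35  0.45 -0.87  1.79  0.39  1.08  0.31]
lift [np.float64(106.5), np.float64(89.5)] 0.0
((507.3721618652344, 101.22642517089844), (16.001502990722656, 63.776302337646484), 56.110145568847656) 140.26489987740703
```

View pics/w4.png

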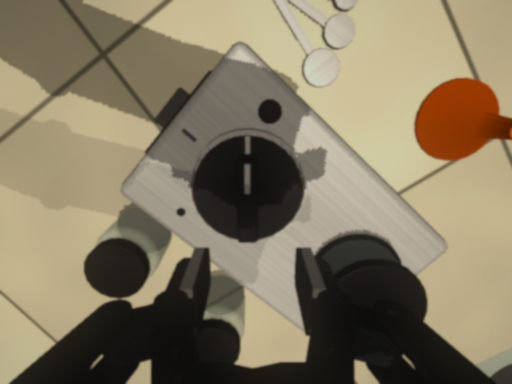

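The knob at (247,188) is flush and turned 0.83 rad towards the large stud at (270,111). The gripper is clear and the neighbouring objects have not moved.

```bash
python3 -c "
from h import *
print(ticket.hand_in())"
```

```text
the job is handed in; nothing more can be done
None
```

The mill is set to coarse: the knob is fully home in the notch near the large stud (turned 0.83 rad), released with the gripper clear, and handed in at about 6.6 s.

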